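Swing the microcentrifuge lid shut and start the run

ROBOT

A 6-joint arm with a two-finger parallel gripper is mounted at the origin on the work surface. World frame = base frame: x ahead of the robot, y to its left, z up, the work surface at z = 0. Lengths are in m, angles in rad, forces in N, time in s.
With the tool pointing down it reaches from about 0.4 to 0.825 m from the base axis. Payload 7 kg.
Tool frame: the origin (TCP) lies on the centre line of the jaws, within the pads' length; the fingertips stand tip_reach ahead of it and the grasp point (between the pads) is the TCP (tip_reach is the distance from the TCP to the fingertips, in m); z points along the fingers, y is the line along which they close (so a half turn about z gives the same grasp; the last joint's range is limited). The gripper opens to 88 mm and grips with 3 to 60 N. Pads are 19 mm wide; open, the fingers measure 130 mm over their backs; the gripper's body (78 mm by 193 mm) begins 47 mm behind the grasp point.
Start: joints at [-1.061, 0.359, 0.012, 0, -1.224, -0.288], TCP at [0.148, -0.658, 0.246] pointing down, gripper open.
Joint ranges: [-3.07, 3.07], [-1.43, 2.12], [-1.02, 1.25], [-3.03, 1.67], [-3.05, -0], [-3.03, 3.03]. Speed limits (rad/s): [2.39, 2.39, 3.01, 3.14, 3.14, 3.14].

INTERFACE

Orientations are given as [roll, pitch, yaw] about the fixed x, y, z axes, in that order (R = Rz(yaw) Ry(pitch) Rx(roll)).
In Python, from station import get_state, grab_frame, calibration, job_done, find_in, mark_of, tip_reach gives the robot as it stands.
- The arm moves only by the shell command python3 -m handwheel 'ROWS' [OPENING] [FORCE]. ROWS is JSON, a list of rows, each an object with "delta_pos": the shift along the world's x, y, z in units of 30 mm (1.0 is 30 mm), a list of three; "dr": the turn, a rotation vector about the world's x, y, z in degrees, a list of three. In form: [{"delta_pos": [tx, ty, tz], "dr": [rx, ry, rz]}, ...]. A call has 1 to 10 rows; each row shifts and turns the commanded pose from where the row before left it; what a row does not reach is not made up. A row lasts 1/10 s, in which the tool goes at most 50 mm and 8.59 degrees, less where a joint would pass 70% of its speed; a pose out of reach is approached as far as the arm can. A call is refused whole if a number of a shift passes 1 or a number of a turn 8.59, either way. A call with a gripper value outside its range is refused whole. OPENING is the closure, from -1 (fully open) to 1 (shut), set as the call begins (- or left out, the last holds). The fingers move at their own pace and stop on an object; FORCE is the grip in N (left out, the last holds). Time passes only in rows, so rows that do not move let the fingers close. It gives the time, the measured TCP pose, the force, the opening and the grip force at its end, in the units of the state.
- get_state(): the state, without advancing time (a new reading comes with each control period).
- grab_frame(name): name is "scene" or "top" or "wrist"; returns the picture (420x560x3 uint8, red, green, blue); there is no depth.
- calibration(name): a dict with "fx", "fy", "cx", "cy" (pixels), "extrinsics" (4x4, takes a point from world to camera coordinates). Camera axes: x right, y down, z forward; pixel columns grow to the right and rows downward; lengths in m; the calibration is good to about 2 mm. A picture is of the moment at which its call begins: read the wrist's pose just before it. calibration takes no time and is no camera call; for the wrist camera it gives the pose at the moment of the call.
- job_done(): hands the job in; it is judged then, once.
Trained networks look in the newest picture that a camera, given by its name, has taken for a name from the list of things; names that differ only in an ending like _2 or _b are one class to them, and where a whole thing is asked for, a point or a joint stands for the part that bears it (a point fixed in the world has none). Each returns a list of dicts, best first, with "conf" (0 to 1); they miss things now and then, are a little off and sometimes report something else, mostly with a low value. They report only what shows in the picture. A call takes as long as a camera call.
- find_in(camera, query): "location" ([column, row] in pixels, amid what is visible of it).
- mark_of(camera, query): "location" ([column, row] in pixels: a listed point, or the origin of a listed thing).
The state is a dict: "t": time; "q": joint angles; "qd": joint speeds; "joint_efforts": joint torques, N m; "eef_pos": TCP position; "ee_rot": TCP orientation; "force": force on the tool from outside, world axes, zero at the start; "moment": the same for the moment, N m; "width": finger opening in m; "gripper_force": force on a finger pad.
Only numpy, scipy, OpenCV 4.12 (cv2) and the standard library are available. Lean on these libraries where they do the work, as an engineer would, in place of code of your own. Each camera call takes 0.05 s, during which the arm holds its last target. There are 200 camera calls.

TASK

The tubes are loaded in the microcentrifuge: from the outside of its raised lid, push the lid over and down with your fingertips, without taking hold of it, touching its underside or slamming it, until it is fully shut. Then press the green START key right down, let it go and move clear. Leave the red and blue keys alone, and neither move nor pick up anything else on the bench.

Things in the scene. Friction and masses are not known exactly. Their poses are not given: they have to be found in the camera images.
- centrifuge: Off-white bench microcentrifuge, fixed: 255 mm deep (its x, front to rear; the front faces the robot), 220 wide (its y, to the left seen from the robot), 106 high without lid, 134 with lid shut. Origin at the centre of its underside on the table. The lid and rotor bowl take the rear 170 mm; in front a dark panel, 90 mm deep, slopes down to the front at 20 degrees with three keys. Yaw varies.
- lid (a joint): Lid angle in rad: 0 is shut (its stop, flush on the body), 1.57 upright; starts between 0.85 and 1.4. It turns about the centrifuge's y axis through point lid_hinge. A friction hinge holds it at any angle and yields to about 1 to 5 N near the free edge; it has no spring and no latch and must be pushed the whole way.
- lid_hinge (a point): Middle of the lid's hinge line, at the rear of the centrifuge, 110 mm above the table; fixed on the machine.
- lid_front (a point): Middle of the free edge of the lid's outer face; moves with the lid, a flat plate 162 mm from hinge to free edge, 216 wide, 27 thick. Site axes: x from the free edge to the hinge, z the outward normal of the outer face (up when shut). That face is flat, off-white with a round dark window, and lies 24 mm from the hinge line along z; shut, it is 134 mm above the table.
- start_key (a joint): Travel of the green START key, to the left of the panel as the robot sees it, in m: 0 is up, 0.005 fully pressed. Spring return; about 1.5 N starts it, 4 N presses it fully down.
- start_key_top (a point): Centre of the top face of the green START key, to the left of the panel as the robot sees it (26 mm wide across the panel, 22 mm along the slope, standing 10 mm proud of it). Site axes are the key's: z is the direction out of the panel, 20 degrees from vertical leaning to the front; the key goes in along -z. Neighbouring keys are at least 48 mm apart, centre to centre.
- stop_key (a joint): Travel of the red STOP key, between START and the middle of the panel, in m: 0 is up, 0.005 fully pressed. Spring return; about 1.5 N starts it, 4 N presses it fully down.
- stop_key_top (a point): Centre of the top face of the red STOP key, between START and the middle of the panel (26 mm wide across the panel, 22 mm along the slope, standing 10 mm proud of it). Site axes are the key's: z is the direction out of the panel, 20 degrees from vertical leaning to the front; the key goes in along -z. Neighbouring keys are at least 48 mm apart, centre to centre.
- open_key (a joint): Travel of the blue lid-release key, right-hand part of the panel, in m: 0 is up, 0.005 fully pressed. Spring return; about 1.5 N starts it, 4 N presses it fully down.
- open_key_top (a point): Centre of the top face of the blue lid-release key, right-hand part of the panel (26 mm wide across the panel, 22 mm along the slope, standing 10 mm proud of it). Site axes are the key's: z is the direction out of the panel, 20 degrees from vertical leaning to the front; the key goes in along -z. Neighbouring keys are at least 48 mm apart, centre to centre.
- tube_rack: Orange tube rack full of capped micro tubes, 120 x 70 x 45 mm high, loose, standing 2 to 6 cm beside the centrifuge; origin at the centre of its underside. A bystander, to be left where it is.
- vial_rack: White rack of small blue-capped vials, 110 x 66 x 41 mm high, loose, standing beside the centrifuge on the other side from the tube rack; origin at the centre of its underside. A bystander, to be left where it is.
- clear_bottle: Clear glass bottle with blue cap, 70 mm across, 140 mm high; origin at the centre of its underside. A bystander, to be left where it is.
- amber_bottle: Amber glass bottle with white cap, 70 mm across, 140 mm high; origin at the centre of its underside. A bystander, to be left where it is.
- tip_box: Closed blue pipette-tip box, 122 x 82 x 72 mm high; origin at the centre of its underside. A bystander, to be left where it is.
- notebook: Closed dark blue notebook lying flat, 152 x 212 x 16 mm; origin at the centre of its underside. A bystander, to be left where it is.
- marker: Marker pen lying on the notebook, 130 mm long along its x, 13 mm thick; origin at the middle of its underside. A bystander, to be left where it is.
- timer: Small white bench timer lying flat, 62 x 66 x 20 mm; origin at the centre of its underside. A bystander, to be left where it is.

How it is judged:
By the outcome, as a careful person would: the job done as asked, in the order asked, and still so for the second after the job is handed in, with the robot touching nothing.
It also fails if it takes over 46 s, if anything falls off the work surface, if the arm or the gripper's body presses on something with over 40 N, if the wrist force passes 120 N, or if a joint passes its speed limit or range.

## Working session

There is one attempt and no reset: what is moved stays moved. The work goes in short steps, Python scripts to look and compute and a shell command to move; the robot and the scene stay as the last step left them, time stands still between calls to the robot, and variables do not carry over. Pictures are saved under pics/ and viewed, at most 13 in all, crops included, and the job is handed in when it is done.

```bash
mkdir -p pics
cat > h.py <<'E'
import numpy as np, cv2
from station import *
def proj(c,p):
    q=c["extrinsics"]@np.append(p,1); return np.array([c["fx"]*q[0]/q[2]+c["cx"],c["fy"]*q[1]/q[2]+c["cy"]])
def tri(obs):
    A=[]
    for c,uv in obs:
        K=np.array([[c["fx"],0,c["cx"]],[0,c["fy"],c["cy"]],[0,0,1]]);P=K@np.array(c["extrinsics"])[:3]
        A+= [uv[0]*P[2]-P[0],uv[1]*P[2]-P[1]]
    X=np.linalg.svd(np.array(A))[2][-1]; return X[:3]/X[3]
def save(n,im): cv2.imwrite(f"pics/{n}.png",im[:,:,::-1])
E
python3 - <<'E'
from h import *
s=get_state(); print(s["t"],s["eef_pos"],s["ee_rot"],s["width"],s["force"],"tip",tip_reach() if callable(tip_reach) else tip_reach)
obs={}
ims=[]
for cam in["scene","top"]:
    im=grab_frame(cam); ims.append(im); c=calibration(cam)
    for n in["lid_hinge","lid_front","start_key_top","stop_key_top","open_key_top","centrifuge"]:
        r=mark_of(cam,n)[:2]; print(cam,n,[(np.round(x["location"],1),round(x["conf"],2)) for x in r])
        if r: obs.setdefault(n,[]).append((c,r[0]["location"]))
save("a",ims[0]);save("b",ims[1])
for n,o in obs.items():
    if len(o)>1:
        X=tri(o); print(n,X.round(4),[ (proj(c,X)-uv).round(1) for c,uv in o])
print(get_state()["t"])
E
```

```text
0.0 [ 0.14836033 -0.65798659  0.24460439] [ 3.13986015e+00 -1.36169872e-04 -2.91992113e+00] 0.08779431005633018 [ 0.49324934  0.48814766 -0.3734038 ] tip 0.019
scene lid_hinge [(array([310.2, 219. ]), 0.63)]
scene lid_front [(array([299.5, 176.3]), 0.74)]
scene start_key_top [(array([257.9, 189. ]), 0.4)]
scene stop_key_top [(array([248.9, 199.2]), 0.49), (array([102.5, 319.2]), 0.3)]
scene open_key_top [(array([234.1, 212.3]), 0.58)]
scene centrifuge [(array([275. , 231.4]), 0.96), (array([297.3, 175.1]), 0.74)]
top lid_hinge [(array([265.9, 176.2]), 0.81), (array([321.8, 197.1]), 0.53)]
top lid_front [(array([266.3, 178.2]), 0.69), (array([262.3, 250.5]), 0.17)]
top start_key_top [(array([261.7, 248.8]), 0.39)]
top stop_key_top [(array([271.9, 252.2]), 0.5)]
top open_key_top [(array([218.7, 218.9]), 0.73), (array([299.2, 244.9]), 0.62)]
top centrifuge []
lid_hinge [0.6943 0.0282 0.1175] [array([ 0.5, -0.1]), array([0.4, 0.4])]
lid_front [0.6546 0.0213 0.2649] [array([-0.2,  0. ]), array([-0.2, -0.2])]
start_key_top [0.4657 0.0489 0.1069] [array([-0.7,  0.1]), array([-0.6, -0.5])]
stop_key_top [0.4543 0.0166 0.0794] [array([-0.2,  0. ]), array([-0.1, -0.1])]
open_key_top [0.5026 0.0676 0.08  ] [array([ 35.7, -15.6]), array([37. , 18.5])]
0.7
```

View pics/a.png

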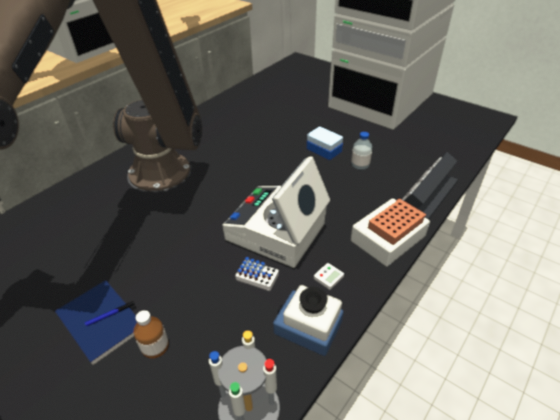

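View pics/b.png

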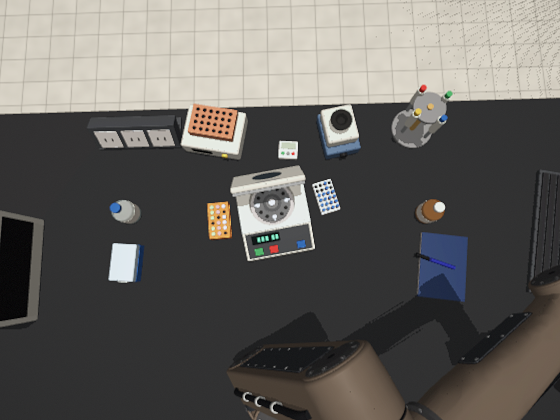

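The scene view shows the centrifuge with its lid raised and leaning toward the robot. In the top view the keys are green at about (259,252), red (274,249) and blue (301,244), with the tube rack on the left and the vial rack on the right. `mark_of` on the top camera is a bit off for the keys, so I'll take a closer wrist view.

```bash
python3 -m handwheel '[{"delta_pos":[0.7,1,0.6],"dr":[0,0,0]},{"delta_pos":[0.7,1,0.6],"dr":[0,0,0]},{"delta_pos":[0.7,1,0.6],"dr":[0,0,0]},{"delta_pos":[0.7,1,0.6],"dr":[0,0,0]},{"delta_pos":[0.7,1,0.6],"dr":[0,0,0]},{"delta_pos":[0.7,1,0.6],"dr":[0,0,0]},{"delta_pos":[0.7,1,0.6],"dr":[0,0,0]},{"delta_pos":[0.7,1,0.6],"dr":[0,0,0]},{"delta_pos":[0.7,1,0.6],"dr":[0,0,0]},{"delta_pos":[0.7,1,0.6],"dr":[0,0,0]}]' 1 10
python3 -m handwheel '[{"delta_pos":[0.3,1,0],"dr":[0,0,0]},{"delta_pos":[0.3,1,0],"dr":[0,0,0]},{"delta_pos":[0.3,1,0],"dr":[0,0,0]},{"delta_pos":[0.3,1,0],"dr":[0,0,0]},{"delta_pos":[0.3,1,0],"dr":[0,0,0]},{"delta_pos":[0.3,1,0],"dr":[0,0,0]},{"delta_pos":[0.3,1,0],"dr":[0,0,0]},{"delta_pos":[0.3,1,0],"dr":[0,0,0]},{"delta_pos":[0.3,1,0],"dr":[0,0,0]},{"delta_pos":[0.3,1,0],"dr":[0,0,0]},{"delta_pos":[0,0,0],"dr":[0,0,0]}]'
python3 -m handwheel '[{"delta_pos":[0.3,1,0],"dr":[0,0,0]},{"delta_pos":[0.3,1,0],"dr":[0,0,0]},{"delta_pos":[0.3,1,0],"dr":[0,0,0]},{"delta_pos":[0.3,1,0],"dr":[0,0,0]},{"delta_pos":[0.3,1,0],"dr":[0,0,0]},{"delta_pos":[0.3,1,0],"dr":[0,0,0]},{"delta_pos":[0.3,1,0],"dr":[0,0,0]},{"delta_pos":[0.3,1,0],"dr":[0,0,0]},{"delta_pos":[0.3,1,0],"dr":[0,0,0]},{"delta_pos":[0,0,0],"dr":[0,0,0]}]'
cat > look.py <<'E'
from h import *
import sys
c=calibration("wrist"); s=get_state(); print(s["t"],s["eef_pos"].round(4) if hasattr(s["eef_pos"],"round") else s["eef_pos"],s["ee_rot"],s["width"])
print("cam pos",(-np.array(c["extrinsics"])[:3,:3].T@np.array(c["extrinsics"])[:3,3]).round(3),"fwd",np.array(c["extrinsics"])[2,:3].round(3))
save(sys.argv[1],grab_frame("wrist"))
for n in["lid_hinge","lid_front","start_key_top","stop_key_top","open_key_top"]:
    print(n,[(np.round(x["location"],1),round(x["conf"],2)) for x in mark_of("wrist",n)[:2]])
E
python3 look.py w1
```

```text
t: 1.7
eef_pos: [0.3589, -0.3571, 0.4267]
ee_rot: [-3.141, 0.001, -2.92]
force: [0.8, 0.7, 0.2]
width: 0.0129
gripper_force: 0.0
t: 2.7
eef_pos: [0.4401, -0.086, 0.4255]
ee_rot: [3.141, 0.0, -2.917]
force: [-0.5, 0.1, -0.2]
width: 0.0007
gripper_force: 0.0
2.7 [ 0.4401 -0.086   0.4255] [ 3.14106958e+00  4.63598894e-04 -2.91691050e+00] 0.0006722645050447186
cam pos [ 0.362 -0.103  0.565] fwd [ 0.289  0.066 -0.955]
lid_hinge []
lid_front []
start_key_top [(array([364.6, 208.4]), 0.77)]
stop_key_top [(array([339.2, 203.3]), 0.67)]
open_key_top [(array([285.1, 200.7]), 0.58), (array([221. , 258.7]), 0.36)]invalid input at $: expected 1 to 10 rows
```

View pics/w1.png

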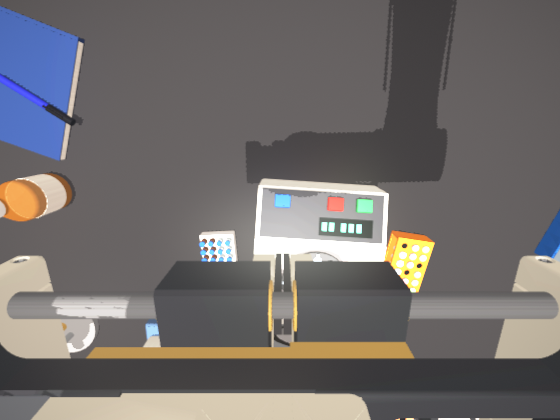

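The wrist view shows the blue key at (283,201), red at (336,204) and green at (365,206), which matches the network's marks.

Run:
```python
from h import *
w=calibration("wrist"); s=calibration("scene"); t=calibration("top")
K={"start":[(w,(364.6,207.5)),(s,(257.9,189)),(t,(259.5,251.5))],"stop":[(w,(337.5,203.5)),(s,(248.9,199.2)),(t,(273.5,249))],"open":[(w,(284,200.7)),(s,(234.1,212.3)),(t,(301,244))]}
P={}
for k,o in K.items():
    P[k]=tri(o); print(k,P[k].round(4),[(proj(c,P[k])-uv).round(1) for c,uv in o], "w+s",tri(o[:2]).round(4))
d=P["start"]-P["open"]; yaw=np.arctan2(-d[0],d[1]); print("yaw",np.degrees(yaw),np.linalg.norm(d))
h=np.array([.6943,.0282,.11]);lf=np.array([.6546,.0213,.2649])
ex=np.array([np.cos(yaw),np.sin(yaw),0]);ey=np.array([-np.sin(yaw),np.cos(yaw),0])
for n,p in list(P.items())+[("lf",lf)]: print(n,"in machine axes rel hinge",((p-h)@ex).round(4),((p-h)@ey).round(4),(p-h)[2].round(4))
```

```text
start [0.4581 0.056  0.0976] [array([1.6, 0.7]), array([-0.9,  0.3]), array([-0.4, -0.6])] w+s [0.4595 0.0566 0.0979]
stop [0.4628 0.0099 0.0887] [array([-0.2,  0.1]), array([ 0.3, -0.1]), array([0.2, 0.2])] w+s [0.4622 0.0097 0.0886]
open [ 0.4761 -0.0771  0.1012] [array([0.4, 1.2]), array([-0.2,  0.1]), array([-0.1,  0.2])] w+s [ 0.4754 -0.0767  0.1006]
yaw 7.687719137483919 0.13443920903023135
start in machine axes rel hinge -0.2304 0.0592 -0.0124
stop in machine axes rel hinge -0.2319 0.0129 -0.0213
open in machine axes rel hinge -0.2304 -0.0752 -0.0088
lf in machine axes rel hinge -0.0403 -0.0015 0.1549
```

```bash
python3 -m handwheel '[{"delta_pos":[1,0.4,-0.1],"dr":[0,0,-0.5]},{"delta_pos":[1,0.4,-0.1],"dr":[0,0,-0.5]},{"delta_pos":[1,0.4,-0.1],"dr":[0,0,-0.5]},{"delta_pos":[1,0.4,-0.1],"dr":[0,0,-0.5]},{"delta_pos":[1,0.4,-0.2],"dr":[0,0,-0.5]},{"delta_pos":[1,0.4,-0.2],"dr":[0,0,-0.5]},{"delta_pos":[1,0.4,-0.3],"dr":[0,0,-0.5]},{"delta_pos":[1,0.4,-0.3],"dr":[0,0,-0.5]},{"delta_pos":[1,0.4,-0.3],"dr":[0,0,-0.5]},{"delta_pos":[1,0.4,-0.3],"dr":[0,0,-0.5]}]'
python3 -m handwheel '[{"delta_pos":[0.3,0,0],"dr":[0,0,0]},{"delta_pos":[0,0,0],"dr":[0,0,0]}]'
python3 look.py w2
python3 -c "
from h import *
save('s2',cv2.resize(grab_frame('scene')[100:280,180:420],(800,600)))"
```

```text
t: 4.0
eef_pos: [0.7407, 0.0307, 0.3649]
ee_rot: [-3.141, -0.0, -3.009]
force: [0.2, -0.1, 0.6]
width: 0.0004
gripper_force: 0.0
t: 4.2
eef_pos: [0.7493, 0.0307, 0.3632]
ee_rot: [-3.141, -0.003, -3.008]
force: [-0.1, -0.6, 0.9]
width: 0.0004
gripper_force: 0.0
4.2 [0.7493 0.0307 0.3632] [-3.14101538e+00 -3.13546167e-03 -3.00808167e+00] 0.0004046779127445222
cam pos [0.67  0.021 0.503] fwd [ 0.291  0.038 -0.956]
lid_hinge [(array([288.6, 142.3]), 0.8)]
lid_front [(array([283.5,  89.1]), 0.59)]
start_key_top []
stop_key_top []
open_key_top []
```

View pics/s2.png

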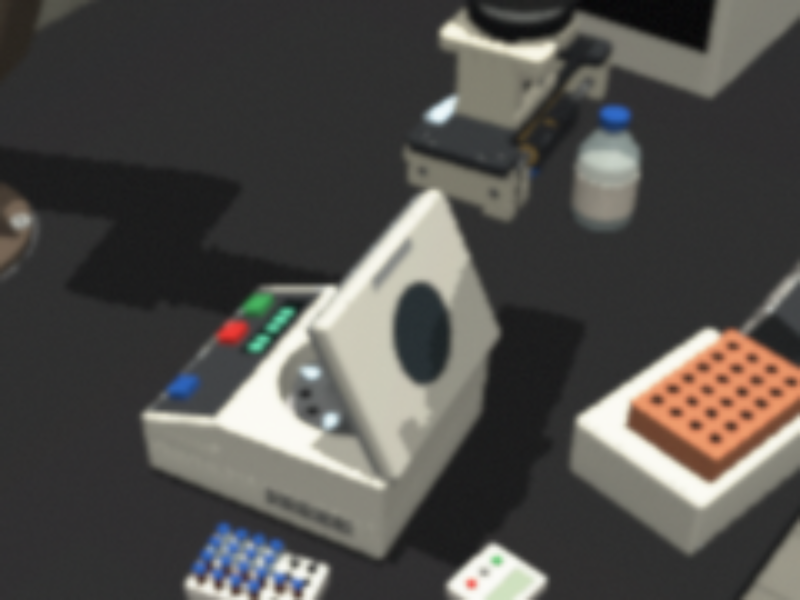

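View pics/w2.png

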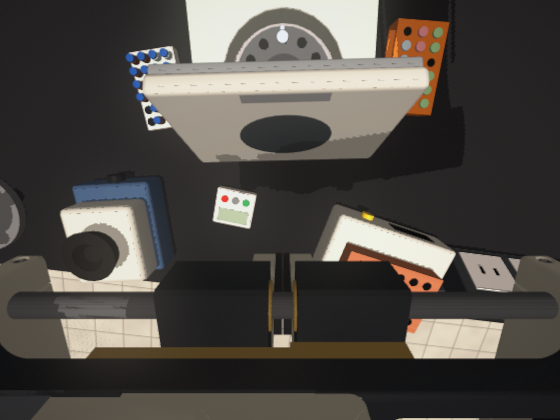

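The scene crop shows the gripper above and behind the lid. The wrist view shows the lid's outer face with its window, the free edge at about row 93 and the hinge at about row 158, and the fingers clear behind it. I'll refine the lid geometry and compute push waypoints.

Run:
```python
from h import *
w=calibration("wrist"); s=calibration("scene"); t=calibration("top")
lf=tri([(w,(285,91)),(s,(299.5,176.3)),(t,(266.3,178.2))]); h=tri([(w,(288.6,142.3)),(s,(310.2,219)),(t,(265.9,176.2))])
for n,p,o in[("lf",lf,[(w,(285,91)),(s,(299.5,176.3))]),("hinge",h,[(w,(288.6,142.3)),(s,(310.2,219))])]:
    print(n,p.round(4),[(proj(c,p)-uv).round(1) for c,uv in o],"ws",tri(o).round(4))
y=np.radians(7.8);ex=np.array([np.cos(y),np.sin(y),0])
h[2]=.110; r=lf-h; a=np.arctan2(r[2],-(r@ex)); print("theta",a-np.arctan2(24,162),np.hypot(r[2],r@ex))
th0=a-np.arctan2(24,162)
for th in np.append(np.linspace(th0,0,9),-.02):
    S=.140; x=-S*np.cos(th)+.024*np.sin(th); z=S*np.sin(th)+.024*np.cos(th)
    # finger rear-lower corner: contact is front lower corner of tip, half width 9.5mm
    p=h+ex*(x+.0095*(1 if th>.05 else 0))+[0,0,z+.019]; print(round(th,3),p.round(4))
```

```text
lf [0.652  0.0211 0.2654] [array([ 0.5, 11.4]), array([-1. , -0.4])] ws [0.6493 0.0235 0.2618]
hinge [0.6929 0.0295 0.1161] [array([-2.2,  2.9]), array([ 0.3, -0.2])] ws [0.6896 0.0323 0.1112]
theta 1.1619952919329366 0.1608368654351651
1.162 [0.669  0.0262 0.267 ]
1.017 [0.6495 0.0236 0.2607]
0.871 [0.6312 0.021  0.2516]
0.726 [0.6144 0.0187 0.2399]
0.581 [0.5994 0.0167 0.2259]
0.436 [0.5866 0.0149 0.2098]
0.29 [0.5762 0.0135 0.1921]
0.145 [0.5685 0.0125 0.173 ]
0.0 [0.5542 0.0105 0.153 ]
-0.02 [0.5537 0.0104 0.1502]
```

```bash
python3 -m handwheel '[{"delta_pos":[0,0,-0.8],"dr":[0,0,0]},{"delta_pos":[0,0,-0.8],"dr":[0,0,0]},{"delta_pos":[0,0,-0.8],"dr":[0,0,0]},{"delta_pos":[0,0,-0.8],"dr":[0,0,0]},{"delta_pos":[-0.5,0,0],"dr":[0,0,0]},{"delta_pos":[-0.5,-0.05,0],"dr":[0,0,0]},{"delta_pos":[-0.5,-0.05,0],"dr":[0,0,0]},{"delta_pos":[-0.4,-0.05,0],"dr":[0,0,0]},{"delta_pos":[-0.3,-0.05,0],"dr":[0,0,0]},{"delta_pos":[0,0,0],"dr":[0,0,0]}]'
python3 -m handwheel '[{"delta_pos":[-0.2,-0.03,0],"dr":[0,0,0]},{"delta_pos":[-0.2,-0.03,0],"dr":[0,0,0]},{"delta_pos":[-0.2,-0.03,-0.05],"dr":[0,0,0]},{"delta_pos":[-0.2,-0.03,-0.07],"dr":[0,0,0]},{"delta_pos":[-0.2,-0.03,-0.07],"dr":[0,0,0]}]'
```

```text
t: 5.55
eef_pos: [0.6816, 0.0254, 0.2708]
ee_rot: [3.141, 0.001, -3.007]
force: [0.7, -0.8, 0.7]
width: 0.0005
gripper_force: 0.0
t: 6.05
eef_pos: [0.6527, 0.021, 0.2642]
ee_rot: [-3.141, 0.002, -3.007]
force: [2.5, -0.4, 0.9]
width: 0.0003
gripper_force: 1.2
```

```bash
python3 -m handwheel '[{"delta_pos":[-0.2,-0.02,-0.1],"dr":[0,0,0]},{"delta_pos":[-0.2,-0.02,-0.1],"dr":[0,0,0]},{"delta_pos":[-0.2,-0.02,-0.11],"dr":[0,0,0]},{"delta_pos":[-0.18,-0.02,-0.12],"dr":[0,0,0]},{"delta_pos":[-0.17,-0.02,-0.13],"dr":[0,0,0]},{"delta_pos":[-0.16,-0.02,-0.14],"dr":[0,0,0]},{"delta_pos":[-0.16,-0.02,-0.14],"dr":[0,0,0]},{"delta_pos":[-0.16,-0.02,-0.14],"dr":[0,0,0]},{"delta_pos":[-0.15,-0.02,-0.14],"dr":[0,0,0]},{"delta_pos":[-0.15,-0.02,-0.15],"dr":[0,0,0]}]'
python3 -c "
from h import *
save('s3',cv2.resize(grab_frame('scene')[100:280,180:420],(800,600)))"
```

```text
t: 7.05
eef_pos: [0.6001, 0.0149, 0.2253]
ee_rot: [-3.142, -0.0, -3.007]
force: [0.4, -0.7, 1.4]
width: 0.0001
gripper_force: 0.7
```

View pics/s3.png

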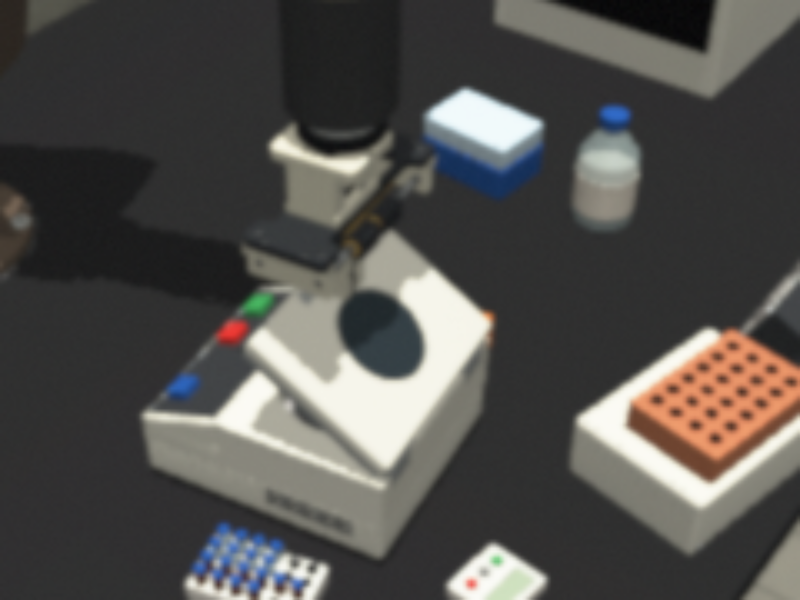

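The lid is about half closed, with the fingertips on its outer face near the free edge. Continuing.

```bash
python3 -m handwheel '[{"delta_pos":[-0.13,-0.02,-0.16],"dr":[0,0,0]},{"delta_pos":[-0.13,-0.02,-0.17],"dr":[0,0,0]},{"delta_pos":[-0.12,-0.02,-0.17],"dr":[0,0,0]},{"delta_pos":[-0.1,-0.01,-0.18],"dr":[0,0,0]},{"delta_pos":[-0.1,-0.01,-0.18],"dr":[0,0,0]},{"delta_pos":[-0.1,-0.01,-0.18],"dr":[0,0,0]},{"delta_pos":[-0.08,-0.01,-0.18],"dr":[0,0,0]},{"delta_pos":[-0.07,-0.01,-0.18],"dr":[0,0,0]},{"delta_pos":[-0.06,0,-0.18],"dr":[0,0,0]},{"delta_pos":[-0.05,0,-0.18],"dr":[0,0,0]}]'
python3 -m handwheel '[{"delta_pos":[-0.05,0,-0.15],"dr":[0,0,0]},{"delta_pos":[-0.03,0,-0.12],"dr":[0,0,0]},{"delta_pos":[-0.02,0,-0.1],"dr":[0,0,0]},{"delta_pos":[0,0,-0.08],"dr":[0,0,0]},{"delta_pos":[0,0,-0.05],"dr":[0,0,0]}]'
```

```text
t: 8.1
eef_pos: [0.5722, 0.0118, 0.1725]
ee_rot: [-3.142, -0.0, -3.007]
force: [-0.5, -0.1, 0.9]
width: 0.0005
gripper_force: 0.3
t: 8.6
eef_pos: [0.5694, 0.0118, 0.1578]
ee_rot: [3.142, -0.0, -3.007]
force: [-0.8, 0.4, -0.5]
width: 0.0006
gripper_force: 0.2
```

```bash
python3 -m handwheel '[{"delta_pos":[0,0,-0.05],"dr":[0,0,0]},{"delta_pos":[0,0,-0.05],"dr":[0,0,0]},{"delta_pos":[0,0,-0.05],"dr":[0,0,0]}]'
python3 -m handwheel '[{"delta_pos":[0,0,-0.04],"dr":[0,0,0]},{"delta_pos":[0,0,-0.03],"dr":[0,0,0]}]'
```

```text
t: 8.9
eef_pos: [0.5694, 0.0118, 0.1534]
ee_rot: [3.142, 0.0, -3.007]
force: [-0.4, 0.1, 1.3]
width: 0.0003
gripper_force: 0.2
t: 9.1
eef_pos: [0.5695, 0.0117, 0.1527]
ee_rot: [-3.141, 0.001, -3.007]
force: [-6.8, 2.3, 17.1]
width: 0.0006
gripper_force: 9.0
```

Contact at 17 N with the tips at 0.134 m, so the lid is shut. Next I'll raise the arm, move over the panel, tilt and look.

```bash
python3 -m handwheel '[{"delta_pos":[0,0,0.1],"dr":[0,0,0]},{"delta_pos":[0,0,0.6],"dr":[0,0,0]},{"delta_pos":[0,0,1],"dr":[0,0,0]},{"delta_pos":[-0.5,0,1],"dr":[0,0,0]},{"delta_pos":[-1,0.2,0.3],"dr":[0,0,0]},{"delta_pos":[-1,0.3,0],"dr":[0.67,-4.95,0]},{"delta_pos":[-1,0.3,0],"dr":[0.67,-4.95,0]},{"delta_pos":[-0.8,0.3,0],"dr":[0.67,-4.95,0]},{"delta_pos":[-0.5,0.2,0],"dr":[0.67,-4.95,0]},{"delta_pos":[0,0,0],"dr":[0,0,0]}]'
python3 look.py w3
python3 - <<'E'
from h import *
im=grab_frame('scene'); save('s4',cv2.resize(im[100:280,180:420],(800,600)))
for n in["lid_front","start_key_top","stop_key_top"]: print(n,[(np.round(x["location"],1),round(x["conf"],2)) for x in mark_of("scene",n)[:2]])
E
```

```text
t: 10.1
eef_pos: [0.4202, 0.0484, 0.2386]
ee_rot: [3.141, 0.349, -3.005]
force: [-0.3, -0.1, -0.4]
width: 0.0003
gripper_force: 0.0
10.1 [0.4202 0.0484 0.2386] [ 3.14131688  0.34938135 -3.00515265] 0.0003186643137144875
cam pos [0.298 0.032 0.342] fwd [ 0.6    0.082 -0.796]
lid_hinge []
lid_front [(array([218.6, 268.6]), 0.58), (array([286.2, 194.5]), 0.18)]
start_key_top [(array([287.7, 194.9]), 0.62)]
stop_key_top [(array([123.8, 247.3]), 0.64), (array([238.3, 194.5]), 0.57)]
open_key_top [(array([150.1, 193.8]), 0.73), (array([218.5, 266.9]), 0.47)]
lid_front [(array([263.6, 198.8]), 0.8), (array([321.3, 151.7]), 0.74)]
start_key_top [(array([251.8, 186.6]), 0.38)]
stop_key_top [(array([246.2, 201.8]), 0.61)]
```

View pics/w3.png

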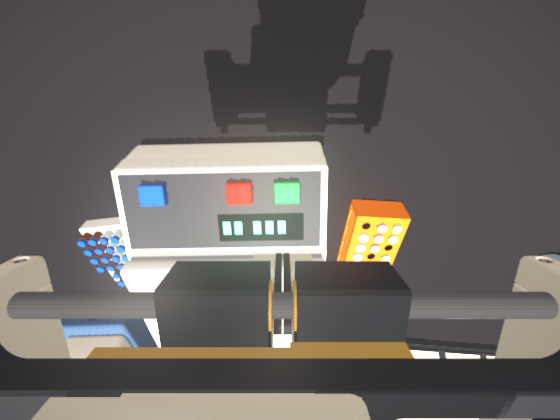

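View pics/s4.png

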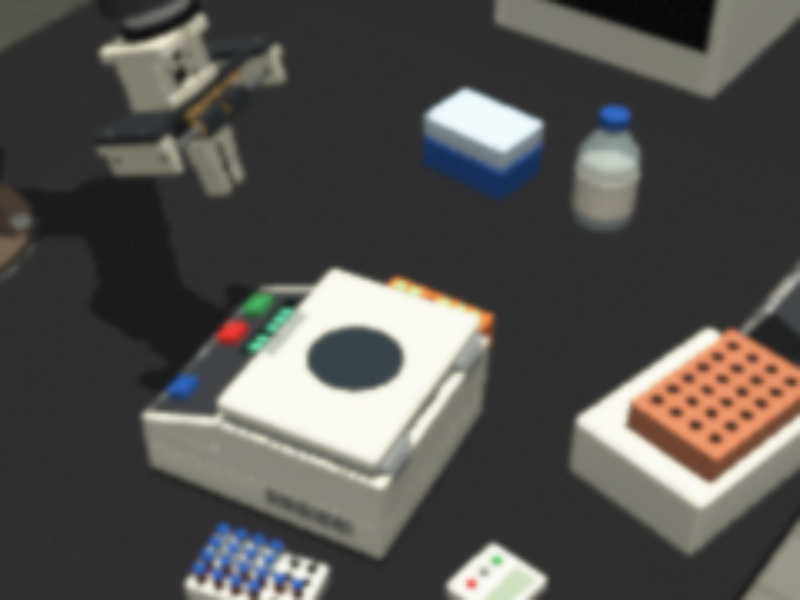

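The lid is flush shut. In the wrist view the green key is at (287,192), and in the scene crop it's at (259,303), which is full-frame pixel (257.7,191).

Run:
```python
from h import *
from scipy.spatial.transform import Rotation as R
w=calibration("wrist"); s=calibration("scene"); t=calibration("top")
o=[(w,(287.5,193)),(s,(257.8,190)),(t,(259.5,251.5))]
p=tri(o);print(p.round(4),[(proj(c,p)-uv).round(1) for c,uv in o],tri(o[:2]).round(4))
# along wrist ray at several heights
C=np.array(w["extrinsics"]);cp=-C[:3,:3].T@C[:3,3];d=C[:3,:3].T@np.array([(287.5-w["cx"])/w["fx"],(193-w["cy"])/w["fy"],1])
for z in(.085,.09,.095,.1): print(z,(cp+d*(z-cp[2])/d[2]).round(4))
S=get_state();tz=R.from_euler("xyz",S["ee_rot"]).as_matrix()[:,2];print("tool z",tz.round(3),"tcp",S["eef_pos"])
p=tri(o); tgt=p-tz*(.019+.015); print("TCP 15mm short:",tgt.round(4),"delta units",((tgt-S["eef_pos"])/.03).round(2))
```

```text
[0.4587 0.0574 0.0948] [array([-3.3, -3. ]), array([-0.4, -0.2]), array([-0.8, -0.7])] [0.4602 0.059  0.0945]
0.085 [0.4679 0.0621 0.085 ]
0.09 [0.4648 0.0616 0.09  ]
0.095 [0.4616 0.0611 0.095 ]
0.1 [0.4585 0.0606 0.1   ]
tool z [ 0.338  0.045 -0.94 ] tcp [0.42591588 0.05066947 0.2411836 ]
TCP 15mm short: [0.4472 0.0558 0.1268] delta units [ 0.71  0.17 -3.81]
```

The arm was still settling when that picture was taken, so I'll repeat the measurement at rest.

```bash
cat > m.py <<'E'
from h import *
from scipy.spatial.transform import Rotation as R
w=calibration("wrist"); s=calibration("scene"); t=calibration("top")
im=grab_frame("wrist"); hsv=cv2.cvtColor(im,cv2.COLOR_RGB2HSV)
m=cv2.inRange(hsv,(50,120,60),(75,255,255)); m[:, :180]=0; m[260:]=0
n,l,st,ce=cv2.connectedComponentsWithStats(m); i=1+np.argmax(st[1:,4]); uv=ce[i]; print("green blob",st[i],uv.round(1),[x["location"] for x in mark_of("wrist","start_key_top")[:1]])
o=[(w,uv),(s,(257.8,190)),(t,(259.5,251.5))]
p=tri(o);print(p.round(4),[(proj(c,p)-u).round(1) for c,u in o],tri(o[:2]).round(4))
S=get_state();tz=R.from_euler("xyz",S["ee_rot"]).as_matrix()[:,2]
p=tri(o[:2]); tgt=p-tz*(.019+.015); print("TCP now",S["eef_pos"],"15mm short:",tgt.round(4),"units",((tgt-S["eef_pos"])/.03).round(2))
E
python3 m.py
```

```text
green blob [273 175  25  18  49] [289.8 178.7] [[284.6, 188.0]]
[0.4552 0.0594 0.0883] [array([-3.1,  5.2]), array([-0.7,  0.6]), array([-1.3,  0.5])] [0.4523 0.0643 0.0854]
TCP now [0.42565352 0.05061164 0.24113269] 15mm short: [0.4408 0.0628 0.1174] units [ 0.51  0.4  -4.13]
```

```bash
sed -i 's/(50,120,60),(75,255,255)/(50,90,90),(80,255,255)/; s/m\[260:\]=0/m[205:]=0/' m.py; sed -i 's/^m=\(.*\)$/m=\1; m=cv2.morphologyEx(m,cv2.MORPH_CLOSE,np.ones((5,5)))/' m.py; python3 m.py
python3 - <<'E'
from h import *
im=grab_frame("wrist");print(im[170:205:3,285].tolist());save('w4',cv2.resize(im[130:290,160:400],(780,520)))
E
```

```text
green blob [272 175  27  23 573] [284.9 185.6] [[283.2, 189.4]]
[0.4571 0.0574 0.092 ] [array([-0.4,  1.8]), array([-0.7,  0.3]), array([-0.7, -0.2])] [0.4571 0.0595 0.0911]
TCP now [0.42549659 0.05062786 0.24119441] 15mm short: [0.4456 0.0579 0.123 ] units [ 0.67  0.24 -3.94]
[[159, 159, 153], [110, 112, 105], [104, 220, 122], [151, 254, 186], [153, 255, 188], [154, 255, 190], [155, 255, 192], [157, 255, 194], [159, 255, 195], [141, 213, 149], [168, 168, 163], [169, 169, 164]]
```

View pics/w4.png

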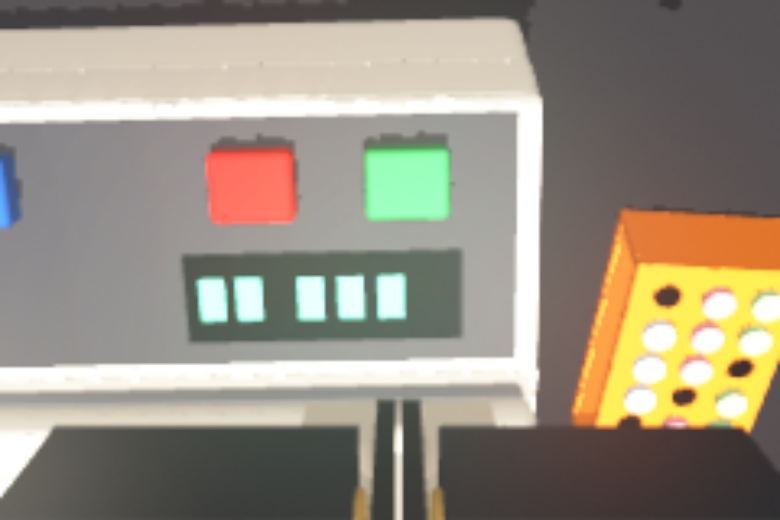

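The crop shows the green key's top face centred at (408,184), which is full-frame (285.5,186.6), giving a key position of about (0.458, 0.058, 0.092). I'll approach to 15 mm short along the key axis.

```bash
python3 -m handwheel '[{"delta_pos":[0.14,0.04,-0.78],"dr":[0,0,0]},{"delta_pos":[0.14,0.04,-0.78],"dr":[0,0,0]},{"delta_pos":[0.14,0.04,-0.78],"dr":[0,0,0]},{"delta_pos":[0.14,0.05,-0.78],"dr":[0,0,0]},{"delta_pos":[0.14,0.04,-0.78],"dr":[0,0,0]},{"delta_pos":[0,0,0],"dr":[0,0,0]},{"delta_pos":[0,0,0],"dr":[0,0,0]}]'
python3 - <<'E'
from h import *
im=grab_frame("wrist");s=grab_frame("scene")
save('w5',np.hstack([cv2.resize(im[120:290,180:400],(400,309)),cv2.resize(s[160:240,210:314],(400,309))]))
E
```

```text
t: 11.55
eef_pos: [0.4532, 0.0552, 0.1333]
ee_rot: [3.135, 0.331, -3.008]
force: [-0.6, -0.2, -0.5]
width: 0.0008
gripper_force: 0.0
```

View pics/w5.png

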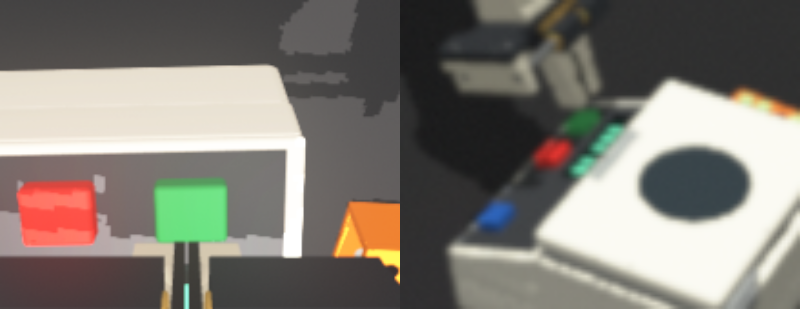

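The fingers line up laterally with the green key (column 187 against 190 in the crop). The pose isn't quite what I commanded, so I'll check the joints.

Run:
```python
from h import *
from scipy.spatial.transform import Rotation as R
S=get_state();print(S["t"],np.round(S["q"],3),np.round(S["eef_pos"],4),np.round(S["ee_rot"],3))
tz=R.from_euler("xyz",S["ee_rot"]).as_matrix()[:,2];print(tz.round(3),"tip",(np.array(S["eef_pos"])+.019*tz).round(4))
```

```text
11.65 [ 0.647 -0.081 -1.016  0.436 -0.372 -2.469] [0.4534 0.0558 0.1342] [ 3.134  0.333 -3.007]
[ 0.323  0.051 -0.945] tip [0.4595 0.0567 0.1162]
```

Joint 3 is at its range limit with this tilt so close to the base. I'll remove most of the tilt; a near-vertical press works too.

```bash
python3 -m handwheel '[{"delta_pos":[0,0,0.3],"dr":[0,0,0]},{"delta_pos":[0,0,0.2],"dr":[-0.65,4.5,0]},{"delta_pos":[0,0,0],"dr":[-0.65,4.5,0]},{"delta_pos":[0,0,0],"dr":[-0.65,4.5,0]},{"delta_pos":[0,0,0],"dr":[-0.3,2.5,0]},{"delta_pos":[0,0,0],"dr":[0,0,0]},{"delta_pos":[0,0,0],"dr":[0,0,0]}]'
python3 - <<'E'
from h import *
from scipy.spatial.transform import Rotation as R
w=calibration("wrist");im=grab_frame("wrist");save('w6',im)
S=get_state();print(S["t"],np.round(S["q"],3),np.round(S["eef_pos"],4),np.round(S["ee_rot"],3))
tz=R.from_euler("xyz",S["ee_rot"]).as_matrix()[:,2];tip=np.array(S["eef_pos"])+.019*tz;print(tz.round(3),"tip",tip.round(4))
m=cv2.inRange(cv2.cvtColor(im,cv2.COLOR_RGB2HSV),(50,90,60),(80,255,255));m=cv2.morphologyEx(m,cv2.MORPH_CLOSE,np.ones((5,5)))
n,l,st,ce=cv2.connectedComponentsWithStats(m);print(st[1:][st[1:,4]>100],ce[1:][st[1:,4]>100])
for p in([.458,.0583,.092],[.4595,.059,.095],tip):print(proj(w,np.array(p)))
E
```

```text
t: 12.35
eef_pos: [0.4533, 0.0558, 0.1489]
ee_rot: [3.135, 0.051, -3.007]
force: [-0.2, -1.2, -0.3]
width: 0.0006
gripper_force: 0.0
12.4 [ 0.57   0.056 -0.635  0.021 -0.831 -2.019] [0.4528 0.0556 0.1488] [ 3.135  0.051 -3.007]
[ 0.05   0.013 -0.999] tip [0.4538 0.0558 0.1298]
[[266 227  36  31 949]] [[283.55216017 240.06638567]]
[283.74757576 245.4164766 ]
[284.48343304 249.28433866]
[281.2420727  266.39381596]
```

```bash
python3 -m handwheel '[{"delta_pos":[0,0.04,-0.3],"dr":[0,0,0]},{"delta_pos":[0,0.04,-0.3],"dr":[0,0,0]},{"delta_pos":[0,0,-0.3],"dr":[0,0,0]},{"delta_pos":[0,0,0],"dr":[0,0,0]},{"delta_pos":[0,0,0],"dr":[0,0,0]}]'
python3 -m handwheel '[{"delta_pos":[0,0,-0.07],"dr":[0,0,0]},{"delta_pos":[0,0,-0.07],"dr":[0,0,0]},{"delta_pos":[0,0,-0.07],"dr":[0,0,0]},{"delta_pos":[0,0,0],"dr":[0,0,0]}]'
```

```text
t: 12.9
eef_pos: [0.4533, 0.0581, 0.1212]
ee_rot: [3.136, 0.049, -3.006]
force: [0.6, -0.5, 0.2]
width: 0.0007
gripper_force: 0.0
t: 13.3
eef_pos: [0.4536, 0.0582, 0.1151]
ee_rot: [3.135, 0.05, -3.007]
force: [-0.1, 0.5, -0.6]
width: 0.0008
gripper_force: 0.0
```

```bash
python3 -m handwheel '[{"delta_pos":[0,0,-0.05],"dr":[0,0,0]},{"delta_pos":[0,0,-0.05],"dr":[0,0,0]},{"delta_pos":[0,0,0],"dr":[0,0,0]}]'
python3 -m handwheel '[{"delta_pos":[0,0,-0.05],"dr":[0,0,0]},{"delta_pos":[0,0,-0.05],"dr":[0,0,0]},{"delta_pos":[0,0,0],"dr":[0,0,0]}]'
```

```text
t: 13.6
eef_pos: [0.4541, 0.0584, 0.1125]
ee_rot: [3.135, 0.051, -3.006]
force: [0.2, 0.6, 2.5]
width: 0.0003
gripper_force: 1.2
t: 13.9
eef_pos: [0.4542, 0.0585, 0.1095]
ee_rot: [3.135, 0.051, -3.006]
force: [1.2, -0.9, 4.6]
width: 0.0007
gripper_force: 1.9
```

```bash
python3 -m handwheel '[{"delta_pos":[0,0,-0.04],"dr":[0,0,0]},{"delta_pos":[0,0,0],"dr":[0,0,0]}]'
```

```text
t: 14.1
eef_pos: [0.4544, 0.0586, 0.109]
ee_rot: [3.135, 0.052, -3.006]
force: [-1.3, 0.0, 11.8]
width: 0.0003
gripper_force: 6.2
```

Force jumped to 12 N, so the key is on its stop. One small extra push, then release and move clear.

```bash
python3 -m handwheel '[{"delta_pos":[0,0,-0.02],"dr":[0,0,0]},{"delta_pos":[0,0,0],"dr":[0,0,0]}]'
python3 -m handwheel '[{"delta_pos":[0,0,0.2],"dr":[0,0,0]},{"delta_pos":[0,0,0.4],"dr":[0,0,0]},{"delta_pos":[0,0,0.8],"dr":[0,0,0]},{"delta_pos":[0,0,1],"dr":[0,0,0]},{"delta_pos":[0,0,1],"dr":[0,0,0]},{"delta_pos":[0,0,1],"dr":[0,0,0]},{"delta_pos":[0,0,0],"dr":[0,0,0]},{"delta_pos":[0,0,0],"dr":[0,0,0]}]'
python3 - <<'E'
from h import *
save('end',cv2.resize(grab_frame('scene')[100:280,180:420],(800,600)))
E
```

```text
t: 14.3
eef_pos: [0.4545, 0.0586, 0.1088]
ee_rot: [3.135, 0.052, -3.006]
force: [-3.6, -0.3, 17.2]
width: 0.0001
gripper_force: 8.5
t: 15.1
eef_pos: [0.453, 0.0582, 0.2393]
ee_rot: [3.135, 0.05, -3.007]
force: [0.5, 0.5, -1.6]
width: 0.0004
gripper_force: 0.0
```

View pics/end.png

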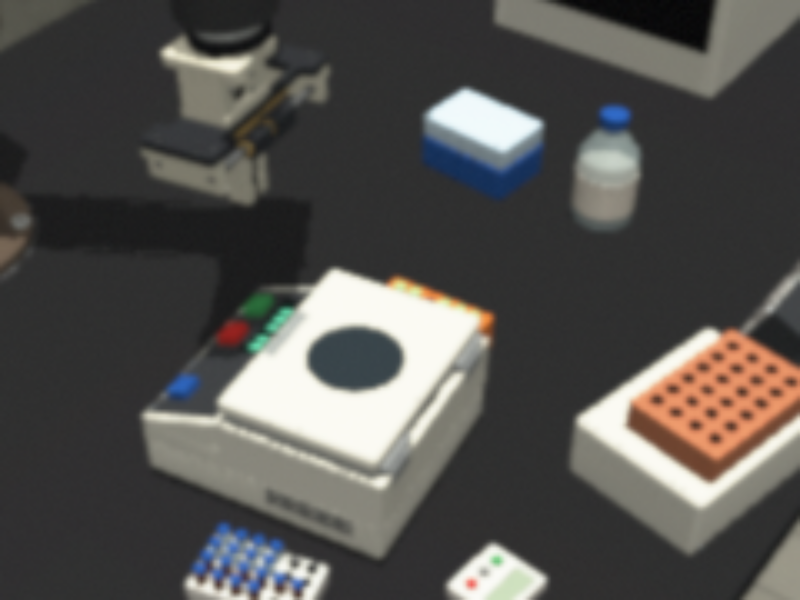

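The lid is shut, the keys are up, the arm is clear and everything else visible stands where it was.

```bash
python3 -c "
from station import job_done
print(job_done())"
```

```text
the job is handed in; nothing more can be done
None
```

I pushed the lid fully shut from its outside with closed fingertips, then pressed the green START key to its stop and released it; the arm was clear and the job handed in at about 15 s of the 46 s allowed.

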